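# Peel the top desk tray off the nested stack and hold it out over the blotter

## Task

The teal tray on top of the nested stack clings to the trays below: peel it off by its corner tab, raising that corner well up (about 3 cm) while the opposite corner still sits down in the stack, and only then take it right out. Hold it out, level and open side up, centred over the beige blotter about 15 cm above the desk, so that a colleague can put the post in it. Finish while still holding it there, steady and gripped in the fingers, with nothing else on the desk pushed around.

Things in the scene. Friction and masses are not known exactly. Their poses are not given: they have to be found in the camera images.
- tray_tab (a point): grip point on the teal top tray: middle of its upright corner tab, 14 mm below the tab's top edge (tab 10 mm thick, 34 wide, 30 above the rim). Axes are the tray's: x along its 140 mm side, y along its 100 mm side, z up. The tab's thickness lies along the diagonal x = y: fingers from above close along it. It is 70, 50, 44 mm from the middle of the tray's underside; nested, 68 mm above the desk.
- tray_far (a point): bottom outer corner of the teal tray diagonally opposite the tab: -70, -50, 0 mm in the tray's axes from the middle of its underside. Nested, it lies 24 mm above the desk; peel by turning the tray about this corner.
- tray_center (a point): centre of the loose teal tray, over the middle of its underside and half-way up (14 mm). A rigid open plastic box 140 x 100 x 28 mm, walls 3 mm, thin 6 mm overhanging rim, about 0.1 kg. Axes as for the tab; z up when it is level, open side up.
- stack: grey lower trays of the stack, fixed; 164 x 124 mm over the rims, top rim 38 mm high. Origin on the desk under the middle, axes as the nested tray. The teal tray sits 14 mm deep in it, 4 mm play all round, and clings at four tacky spots on its long sides, 45 mm from the middle, about 1 to 1.5 N each, letting go where the tray has risen some 12 mm.
- mat: flat beige desk blotter with two dark green edge strips, fixed to the desk, 200 (x) x 180 (y) x 3 mm. Origin at the centre of its underside, on the desk. It lies on one side of the desk, the stack on the other; they may change places.
- mug: white mug, 82 mm across, 95 mm high, a bystander. Origin at the centre of its underside.
- flask: green steel vacuum flask, 86 mm across, 240 mm high, a bystander. Origin at the centre of its underside.
- stapler: silver and black stapler lying flat, 145 x 38 x 50 mm, a bystander. Origin at the centre of its underside.
- dropper0: green glass dropper bottle with a black top, 28 mm across, 84 mm high, a bystander. Origin at the centre of its underside.
- dropper1: second such dropper bottle, a bystander. Origin at the centre of its underside.
- notebook: maroon wire-bound notebook lying flat, 120 x 170 x 18 mm, a bystander. Origin at the centre of its underside.
- candle: amber glass jar with a white label and a steel lid, 72 mm across, 80 mm high, a bystander. Origin at the centre of its underside.
There are look-alikes about, which are no part of the job. What is shaped like the part that bears tray_tab but pink is not meant.

How it is judged:
By the outcome, as a careful person would: the job done as asked, in the order asked, and still so for the second after the job is handed in, while the arm keeps its last pose, push and grip.
It also fails if it takes over 45 s, if anything falls off the work surface, if the arm or the gripper's body presses on something with over 40 N, if the wrist force passes 120 N, or if a joint passes its speed limit or range.

## Robot

A 6-joint arm with a two-finger parallel gripper is mounted at the origin on the work surface. World frame = base frame: x ahead of the robot, y to its left, z up, the work surface at z = 0. Lengths are in m, angles in rad, forces in N, time in s.
With the tool pointing down it reaches from about 0.3 to 0.775 m from the base axis. Payload 14.6 kg.
Tool frame: the origin (TCP) lies at the very end of the fingers, on their centre line; the grasp point (between the pads) lies 19 mm behind it (r.hold_point_z is the distance from the TCP to the grasp point, in m); z points along the fingers, y is the line along which they close (so a half turn about z gives the same grasp; the last joint's range is limited). The gripper opens to 94 mm and grips with 3 to 60 N. Pads are 16 mm wide; open, the fingers measure 119 mm over their backs; the gripper's body (75 mm by 177 mm) begins 78 mm behind the grasp point.
Start: joints at [-1.216, 0.3, 1.521, -0, 1.321, -0.067], TCP at [0.225, -0.502, 0.205] pointing down, gripper open.
Joint ranges: [-3.03, 3.03], [-0.79, 2.21], [0.23, 2.52], [-1.04, 4.18], [0, 3.07], [-2.55, 2.55]. Speed limits (rad/s): [2.22, 2.22, 2.57, 3.14, 3.14, 3.14].

## Interface

Orientations are given as a unit quaternion [x, y, z, w].
In Python, from rig import r gives the robot as it stands.
- The arm moves only by the shell command python3 -m creep 'ROWS' [FORCE]. ROWS is JSON, a list of rows, each a list of 3 entries, a list of its own where there are three numbers: the turn, a rotation vector about the tool's x, y, z in degrees, then the shift along the tool's x, y, z in mm, then the closure, from 0 (fully open) to 1 (shut). In form: [[[rx, ry, rz], [dx, dy, dz], fingers], ...]. A call has 1 to 12 rows; each row shifts and turns the commanded pose from where the row before left it, along the tool's axes as they then stand; what a row does not reach is not made up. A row lasts 1/12 s, in which the tool goes at most 41.7 mm and 7.16 degrees, less where a joint would pass 70% of its speed; a pose out of reach is approached as far as the arm can. A call is refused whole if a number of a shift passes 41.7 or a number of a turn 7.16, either way. A call with a gripper value outside its range is refused whole. The fingers move at their own pace and stop on an object; FORCE is the grip in N (left out, the last holds). Time passes only in rows, so rows that do not move let the fingers close. It gives the time, the measured TCP pose, the force, the opening and the grip force at its end, in the units of the state.
- r.sense(): the state, without advancing time (a new reading comes with each control period).
- r.snapshot(name): name is "scene" or "top"; returns a dict with "pixels" (480x640x3 uint8, red, green, blue), "intrinsics" (3x3 intrinsics, pixels), "pose" (4x4, takes a point from camera to world coordinates). Camera axes: x right, y down, z forward; pixel columns grow to the right and rows downward; lengths in m; the calibration is good to about 2 mm. A picture is of the moment at which its call begins. There is no depth.
- r.hand_in(): hands the job in; it is judged then, once.
The state is a dict: "time": time; "q": joint angles; "qd": joint speeds; "joint_torque": joint torques, N m; "eef_pos": TCP position; "tool_rot": TCP orientation; "contact_force": force on the tool from outside, world axes, zero at the start; "ft_torque": the same for the moment, N m; "finger_gap": opening from 0.0 (shut) to 1.0 (fully open); "finger_force": force on a finger pad.
Only numpy, scipy, OpenCV 4.12 (cv2) and the standard library are available. Lean on these libraries where they do the work, as an engineer would, in place of code of your own. Each camera call takes 0.05 s, during which the arm holds its last target. There are 200 camera calls.

## Working session

There is one attempt and no reset: what is moved stays moved. The work goes in short steps, Python scripts to look and compute and a shell command to move; the robot and the scene stay as the last step left them, time stands still between calls to the robot, and variables do not carry over. Pictures are saved under pics/ and viewed, at most 10 in all, crops included, and the job is handed in when it is done.

```bash
mkdir -p pics; ls
python3 - <<'E'
from rig import r
import cv2,numpy as np
for n in("scene","top"):
    s=r.snapshot(n); cv2.imwrite(f"pics/{n}0.png",s["pixels"][:,:,::-1]); print(n,s["intrinsics"].tolist(),np.round(s["pose"],4).tolist())
    np.savez(f"{n}0.npz",**s)
print(r.sense(), r.hold_point_z)
E
```

```text
pics
scene [[452.6888649581102, 0.0, 318.30430772739203], [0.0, 452.6888649581102, 241.0363809778988], [0.0, 0.0, 1.0]] [[0.6404, 0.4598, -0.6152, 1.2], [0.7679, -0.3991, 0.501, -0.5526], [-0.0151, -0.7933, -0.6087, 0.7546], [0.0, 0.0, 0.0, 1.0]]
top [[567.7444069475944, 0.0, 321.50801538699363], [0.0, 567.7444069475944, 239.09864296636422], [0.0, 0.0, 1.0]] [[-0.0043, -0.9911, 0.1328, 0.3354], [-0.9999, 0.0059, 0.0112, 0.0099], [-0.0119, -0.1327, -0.9911, 1.2799], [0.0, 0.0, 0.0, 1.0]]
{'time': 0.1, 'q': array([-1.21559820e+00,  3.00435137e-01,  1.52153039e+00, -1.11171301e-05,
        1.32068309e+00, -6.65982808e-02]), 'qd': array([ 0.00056625, -0.00109678, -0.00181877, -0.00077725,  0.00066274,
        0.00047147]), 'joint_torque': array([ 1.46300295e-04, -5.32647407e+01, -3.53288949e+01,  7.08285207e-02,
        2.34139472e-02, -9.25436461e-05]), 'eef_pos': array([ 0.22508299, -0.50157464,  0.20492749]), 'tool_rot': array([ 9.77842856e-01,  2.09339604e-01, -8.12523839e-05, -5.21719120e-04]), 'contact_force': array([ 0.19694732, -0.76560345, -0.68618867]), 'ft_torque': array([-0.03884051, -0.00314849,  0.04420787]), 'finger_force': 0.0, 'finger_gap': 0.9995114028197555} 0.0188
```

View pics/top0.png

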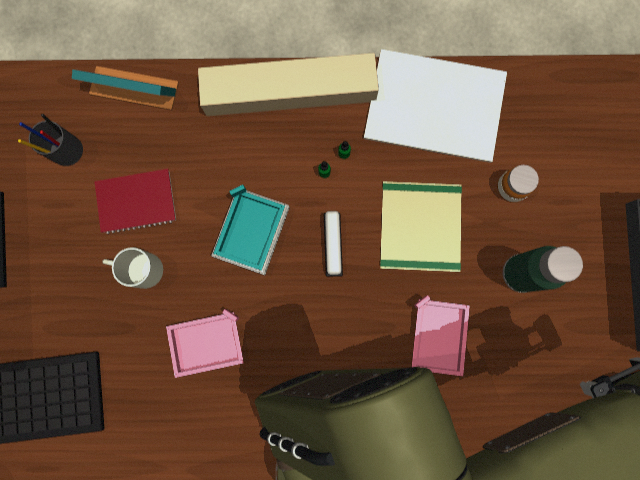

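View pics/scene0.png

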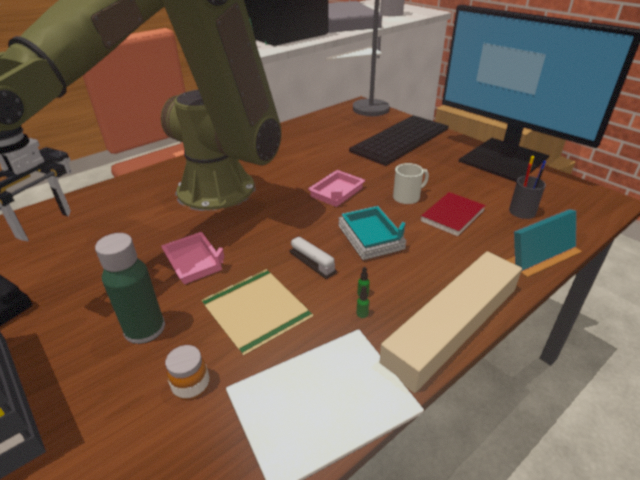

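The top view shows the teal tray around (250,230) with its tab at (237,191), the mat at (421,226), the stapler between them at (333,243) and the droppers at (324,169) and (344,150). The scene view confirms the tab is teal at (402,230).

```bash
cat > h.py <<'E'
import numpy as np,cv2
def ray(s,uv,z):
    uv=np.atleast_2d(uv).astype(float); K=s["intrinsics"];T=s["pose"]
    d=np.c_[uv,np.ones(len(uv))]@np.linalg.inv(K).T@T[:3,:3].T
    return T[:3,3]+d*((z-T[2,3])/d[:,2])[:,None]
def proj(s,P):
    P=np.atleast_2d(P);T=s["pose"];c=(P-T[:3,3])@T[:3,:3];c=c@s["intrinsics"].T
    return c[:,:2]/c[:,2:]
def mask(s,lo,hi,box):
    h=cv2.cvtColor(s["pixels"],cv2.COLOR_RGB2HSV);m=cv2.inRange(h,lo,hi)
    o=np.zeros_like(m);x0,y0,x1,y1=box;o[y0:y1,x0:x1]=m[y0:y1,x0:x1];return o
def big(m):
    return max(cv2.findContours(m,cv2.RETR_EXTERNAL,cv2.CHAIN_APPROX_NONE)[0],key=cv2.contourArea)
E
python3 - <<'E'
from h import *
t=dict(np.load("top0.npz"));sc=dict(np.load("scene0.npz"))
m=mask(t,(80,90,40),(100,255,255),(200,170,300,285))
c=big(cv2.morphologyEx(m,cv2.MORPH_CLOSE,np.ones((5,5))))
mo=cv2.morphologyEx(cv2.morphologyEx(m,cv2.MORPH_CLOSE,np.ones((7,7))),cv2.MORPH_OPEN,np.ones((25,25)))
P=ray(t,big(mo)[:,0],.052)[:,:2].astype(np.float32)
R=cv2.minAreaRect(P);print("tray rect",R);print(cv2.boxPoints(R))
m2=mask(t,(18,40,120),(35,160,255),(370,175,475,280))|mask(t,(40,80,30),(85,255,255),(370,175,475,280))
mc=big(cv2.morphologyEx(m2,cv2.MORPH_CLOSE,np.ones((5,5))))
print("mat",cv2.minAreaRect(ray(t,mc[:,0],.003)[:,:2].astype(np.float32)))
for n,uv,z in [("stapler",(333,212),.05),("stapler",(333,275),.0),("drop",(324,163),.084),("drop",(344,143),.084),("mug",(131,262),.095),("flask",(564,264),.24),("candle",(524,180),.08)]: print(n,ray(t,uv,z)[0].round(3))
im=cv2.resize(t["pixels"][175:285,200:300],None,fx=5,fy=5,interpolation=2)
a=cv2.resize(sc["pixels"][195:265,330:420],None,fx=6,fy=6,interpolation=2)
cv2.imwrite("pics/c1.png",cv2.resize(np.hstack([im,cv2.copyMakeBorder(a,0,130,0,0,0)]) if 0 else im,None,fx=1,fy=1)[:,:,::-1])
E
```

```text
tray rect ((0.5227971076965332, 0.18313981592655182), (0.11372815072536469, 0.15038719773292542), 74.12979888916016)
[[0.43491963 0.14900556]
 [0.5795746  0.10788082]
 [0.6106746  0.21727407]
 [0.46601963 0.2583988 ]]
mat ((0.5358960032463074, -0.2013261318206787), (0.18003416061401367, 0.2018239051103592), 87.14197540283203)
stapler [ 0.56  -0.002  0.05 ]
stapler [ 0.425 -0.001  0.   ]
drop [0.662 0.017 0.084]
drop [ 0.706 -0.026  0.084]
mug [0.448 0.424 0.095]
flask [ 0.426 -0.421  0.24 ]
candle [ 0.622 -0.413  0.08 ]
```

View pics/c1.png

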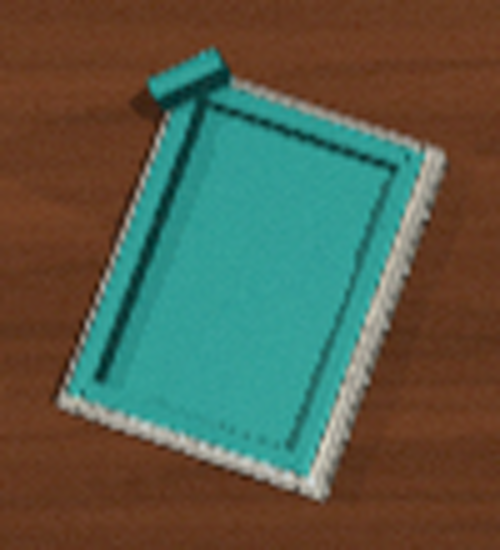

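Run:
```python
from h import *
t=dict(np.load("top0.npz"));sc=dict(np.load("scene0.npz"))
m=mask(t,(80,90,40),(100,255,255),(200,170,300,285))
k=cv2.getStructuringElement(cv2.MORPH_ELLIPSE,(17,17))
f=np.zeros_like(m);cv2.drawContours(f,[big(m)],-1,255,-1)
mo=cv2.morphologyEx(f,cv2.MORPH_OPEN,k)
R=cv2.minAreaRect(ray(t,big(mo)[:,0],.052)[:,:2].astype(np.float32));print(R);B=cv2.boxPoints(R);print(B.round(4))
d=cv2.morphologyEx(f&~mo,cv2.MORPH_OPEN,np.ones((3,3)));c=big(d);print("tab px",c[:,0].min(0),c[:,0].max(0));
Rt=cv2.minAreaRect(ray(t,c[:,0],.08)[:,:2].astype(np.float32));print("tab at z=.08",Rt)
# predictions from centre & yaw
ctr=np.array(R[0])
l=B[np.argsort(-B[:,0])]
for yaw in np.deg2rad([-20,-22,-24,-26]):
    ex=np.array([np.cos(yaw),np.sin(yaw)]);ey=np.array([-ex[1],ex[0]])
    tp=ctr+.07*ex+.05*ey;print(np.rad2deg(yaw),tp.round(4),"top mid px",proj(t,[*tp,.082]),proj(sc,[*tp,.082]))
ms=mask(sc,(80,90,30),(100,255,255),(330,195,420,265));cs=big(ms)[:,0];print("scene rightmost",cs[cs[:,0]>385].tolist())
```

```text
((0.5229305624961853, 0.1829550862312317), (0.11147512495517731, 0.1513790488243103), 70.33524322509766)
[[0.4329 0.1559]
 [0.5754 0.105 ]
 [0.613  0.21  ]
 [0.4704 0.2609]]
tab px [230 185] [245 196]
tab at z=.08 ((0.6029331088066101, 0.20502451062202454), (0.015789736062288284, 0.032969724386930466), 24.690185546875)
-20.0 [0.6058 0.206 ] top mid px [[236.73635395 189.07922494]] [[401.4702436  224.41181439]]
-22.0 [0.6066 0.2031] top mid px [[238.08606459 188.72792168]] [[400.92194314 224.97557169]]
-24.000000000000004 [0.6072 0.2002] top mid px [[239.44627319 188.42280939]] [[400.33515432 225.52731409]]
-26.0 [0.6078 0.1972] top mid px [[240.81536732 188.16424341]] [[399.71048493 226.06623494]]
scene rightmost [[386, 241], [387, 241], [388, 241], [389, 241], [390, 240], [391, 240], [392, 240], [393, 240], [394, 239], [395, 239], [396, 239], [397, 239], [398, 238], [399, 238], [400, 237], [400, 236], [401, 235], [401, 234], [401, 233], [402, 232], [402, 231], [402, 230], [403, 229], [403, 228], [403, 227], [403, 226], [404, 225], [404, 224], [404, 223], [403, 223], [402, 223], [401, 224], [400, 225], [400, 226], [399, 227], [398, 228], [397, 228], [396, 228], [395, 227], [395, 226], [394, 225], [393, 224], [392, 223], [391, 222], [390, 221], [389, 220], [389, 219], [388, 219], [387, 218], [387, 217], [386, 216]]
```

```bash
python3 -m creep '[[[0,0,0],[0,0,-35],0],[[0,0,0],[0,0,-35],0],[[0,0,0],[0,0,-30],0],[[0,0,-3.8],[34,3,0],0],[[0,0,-3.8],[34,3,0],0],[[0,0,-3.8],[35,3,0],0],[[0,0,-3.8],[35,3,0],0],[[0,0,-3.8],[35,3,0],0],[[0,0,-3.8],[35,3,0],0],[[0,0,-3.8],[36,3,0],0],[[0,0,-3.8],[36,3,0],0],[[0,0,-3.8],[36,3,0],0]]'
python3 -m creep '[[[0,0,-3.8],[37,4,0],0],[[0,0,-3.8],[37,4,0],0],[[0,0,-3.8],[37,4,0],0],[[0,0,-3.8],[37,4,0],0],[[0,0,-3.8],[37,4,0],0],[[0,0,-3.8],[37,4,0],0],[[0,0,-3.8],[37,4,0],0],[[0,0,-3.8],[37,4,0],0],[[0,0,-3.8],[37,4,0],0],[[0,0,-3.8],[37,4,0],0],[[0,0,-3.8],[37,4,0],0]]'
```

```text
time: 1.1
eef_pos: [0.4832, -0.3226, 0.3049]
tool_rot: [0.872, 0.489, -0.0, -0.0]
contact_force: [-0.1, 0.3, -1.2]
finger_gap: 1.0
finger_force: 0.0
time: 2.02
eef_pos: [0.6111, 0.0569, 0.3048]
tool_rot: [0.64, 0.768, -0.0, -0.0]
contact_force: [0.6, 0.2, -0.2]
finger_gap: 1.001
finger_force: 0.0
```

```bash
cat >> h.py <<'E'
from scipy.spatial.transform import Rotation as Ro
def down(yawy):  # tool y azimuth in deg, z down
    a=np.deg2rad(yawy);y=np.array([np.cos(a),np.sin(a),0]);z=np.array([0,0,-1.]);return Ro.from_matrix(np.c_[np.cross(y,z),y,z])
def delta(st,p,R):
    R0=Ro.from_quat(st["tool_rot"]);print("turn",np.rad2deg((R0.inv()*R).as_rotvec()).round(2),"shift before turn axes",(R0.inv().apply(p-st["eef_pos"])*1e3).round(1),"after-turn axes",(R.inv().apply(p-st["eef_pos"])*1e3).round(1))
E
python3 - <<'E'
from h import *;from rig import r
delta(r.sense(),np.array([.6055,.2055,.125]),down(25.3))
E
```

```text
turn [ -0.05  -0.02 -14.94] shift before turn axes [147.2  21.3 179.8] after-turn axes [136.8  58.4 179.8]
```

```bash
python3 -m creep '[[[0,0,-5],[0,0,20],0],[[0,0,-5],[0,0,20],0],[[0,0,-5],[0,0,20],0],[[0,0,0],[34,15,20],0],[[0,0,0],[34,15,20],0],[[0,0,0],[34,15,20],0],[[0,0,0],[34,13,20],0],[[0,0,0],[0,0,20],0],[[0,0,0],[0,0,20],0],[[0,0,0],[0,0,0],0],[[0,0,0],[0,0,0],0]]'
python3 - <<'E'
from h import *;from rig import r
delta(r.sense(),np.array([.6055,.2055,.125]),down(25.3))
s=r.snapshot("scene");t=r.snapshot("top")
a=cv2.resize(s["pixels"][120:290,300:470],(400,400),interpolation=2);b=cv2.resize(t["pixels"][150:290,190:330],(400,400),interpolation=2)
cv2.imwrite("pics/a1.png",np.hstack([a,b])[:,:,::-1])
E
```

```text
time: 2.93
eef_pos: [0.6055, 0.2012, 0.1256]
tool_rot: [0.536, 0.844, -0.001, -0.001]
contact_force: [-0.8, -0.1, 0.1]
finger_gap: 1.003
finger_force: 0.0
turn [-0.12 -0.02 -0.13] shift before turn axes [3.9 1.8 0.6] after-turn axes [3.9 1.9 0.6]
```

View pics/a1.png

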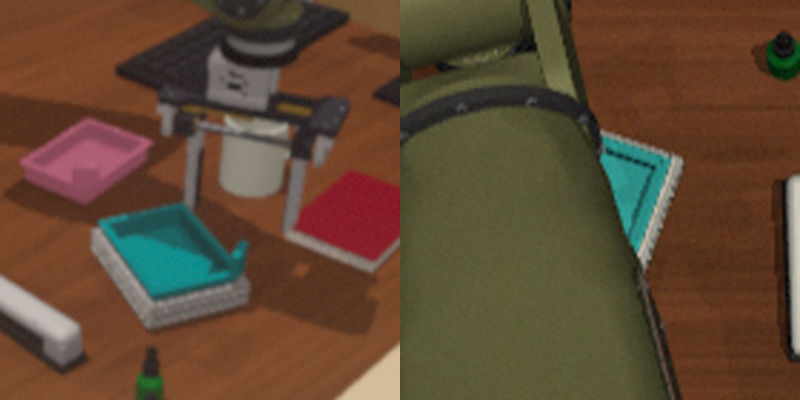

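The scene crop shows the fingers either side of the tab: fingers at (190,205) and (292,230), tab at (240,255). The top view is blocked by the arm. I'll descend next.

```bash
python3 -m creep '[[[0,0,0],[4,2,10],0],[[0,0,0],[0,0,15],0],[[0,0,0],[0,0,15],0],[[0,0,0],[0,0,15],0],[[0,0,0],[0,0,10],0],[[0,0,0],[0,0,6],0],[[0,0,0],[0,0,0],0],[[0,0,0],[0,0,0],0.5],[[0,0,0],[0,0,0],0.7],[[0,0,0],[0,0,0],0.75]]' 10
python3 - <<'E'
from h import *;from rig import r
s=r.snapshot("scene");st=r.sense()
delta(st,np.array([.6055,.2055,.0545]),down(25.3))
cv2.imwrite("pics/a2.png",cv2.resize(s["pixels"][160:270,320:450],(780,660)[:2],interpolation=2)[:600,:,::-1])
E
```

```text
time: 3.87
eef_pos: [0.6064, 0.206, 0.0562]
tool_rot: [0.536, 0.844, 0.001, 0.0]
contact_force: [-0.4, -0.2, 0.6]
finger_gap: 0.823
finger_force: 0.0
turn [ 0.07  0.01 -0.13] shift before turn axes [-0.1 -0.9  1.5] after-turn axes [-0.1 -0.9  1.5]
```

View pics/a2.png

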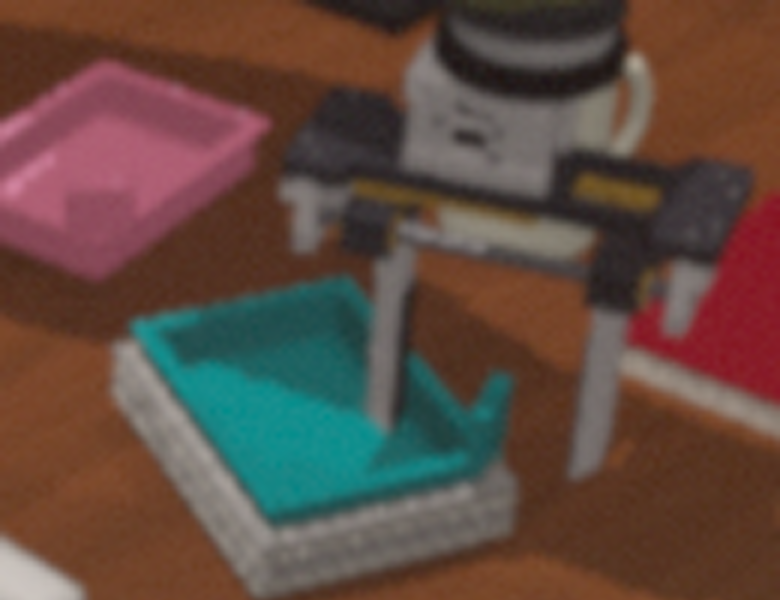

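The two fingertips at (382,425) and (585,475) straddle the tab at (490,420). I'll close on it.

```bash
python3 -m creep '[[[0,0,0],[0,0,1],1],[[0,0,0],[0,0,0],1],[[0,0,0],[0,0,0],1],[[0,0,0],[0,0,0],1],[[0,0,0],[0,0,0],1],[[0,0,0],[0,0,0],1],[[0,0,0],[0,0,0],1],[[0,0,0],[0,0,0],1],[[0,0,0],[0,0,0],1],[[0,0,0],[0,0,0],1],[[0,0,0],[0,0,0],1],[[0,0,0],[0,0,0],1]]' 10
python3 -m creep '[[[0,0,0],[0,0,0],1],[[0,0,0],[0,0,0],1],[[0,0,0],[0,0,0],1]]' 45
```

```text
time: 4.92
eef_pos: [0.6061, 0.2059, 0.0543]
tool_rot: [0.536, 0.844, 0.0, 0.0]
contact_force: [1.9, 0.5, -0.4]
finger_gap: 0.103
finger_force: 10.0
time: 5.17
eef_pos: [0.6061, 0.2059, 0.0543]
tool_rot: [0.536, 0.844, 0.0, 0.0]
contact_force: [3.0, 0.1, 0.4]
finger_gap: 0.101
finger_force: 45.0
```

Run:
```python
from h import *;from rig import r
st=r.sense();R0=Ro.from_quat(st["tool_rot"]);p=st["eef_pos"]
yaw=np.deg2rad(-19.7);ex=np.array([np.cos(yaw),np.sin(yaw),0]);ey=np.array([-ex[1],ex[0],0])
c=np.array([.5229,.1830,0]);far=c-.07*ex-.05*ey+[0,0,.024];tab=c+.07*ex+.05*ey;print("far",far,"tab",tab)
d=p-far;d[2]=0;d/=np.linalg.norm(d);ax=np.cross(d,[0,0,1])
w=Ro.from_rotvec(ax*np.deg2rad(1.));sh=w.apply(p-far)+far-p
print("turn/deg",R0.inv().apply(ax).round(3),"shift",(R0.inv().apply(sh)*1e3).round(2))
w=Ro.from_rotvec(ax*np.deg2rad(11));print((w.apply(p-far)+far).round(4))
```

```text
far [0.4401423  0.15952314 0.024     ] tab [0.6056577  0.20647686 0.        ]
turn/deg [-0.986 -0.166  0.   ] shift [ 0.09 -0.55 -3.  ]
[0.5975 0.2035 0.0866]
```

```bash
python3 -m creep '[[[-0.5,-0.08,0],[0,-0.3,-1.5],1],[[-1,-0.17,0],[0.1,-0.5,-3],1],[[-1,-0.17,0],[0.1,-0.5,-3],1],[[-1,-0.17,0],[0.1,-0.6,-3],1],[[-1,-0.17,0],[0.1,-0.5,-3],1],[[-1,-0.17,0],[0.1,-0.6,-3],1],[[0,0,0],[0,0,0],1]]'
python3 -m creep '[[[-1,-0.17,0],[0.1,-0.6,-3],1],[[-1,-0.17,0],[0.1,-0.5,-3],1],[[-1,-0.17,0],[0.1,-0.6,-3],1],[[-1,-0.17,0],[0.1,-0.5,-3],1],[[-1,-0.17,0],[0.1,-0.6,-3],1],[[-0.5,-0.08,0],[0,-0.3,-1.5],1],[[0,0,0],[0,0,0],1],[[0,0,0],[0,0,0],1],[[0,0,0],[0,0,0],1]]'
python3 - <<'E'
from h import *;from rig import r
s=r.snapshot("scene");
cv2.imwrite("pics/a3.png",cv2.resize(s["pixels"][160:270,320:450],(780,660)[:2],interpolation=2)[:600,:,::-1])
E
```

```text
time: 5.75
eef_pos: [0.6022, 0.205, 0.0714]
tool_rot: [0.535, 0.843, 0.037, 0.033]
contact_force: [2.3, 1.9, -1.1]
finger_gap: 0.106
finger_force: 45.0
time: 6.5
eef_pos: [0.5978, 0.2034, 0.0873]
tool_rot: [0.533, 0.84, 0.073, 0.066]
contact_force: [6.7, 1.2, 1.9]
finger_gap: 0.101
finger_force: 45.0
```

View pics/a3.png

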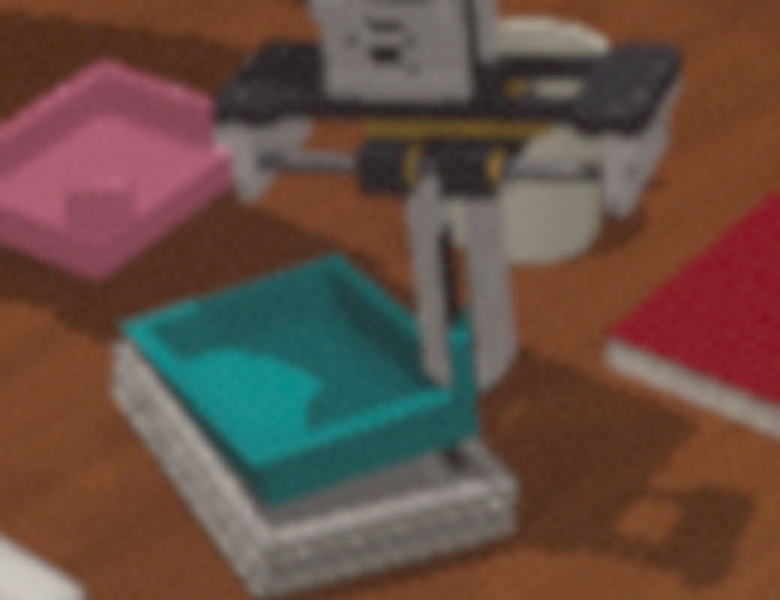

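The crop shows the tab corner raised clear of the stack, with a gap at (455,455), and the far corner at (135,330) still down inside it. So I'll take it out now.

```bash
python3 -m creep '[[[0,0,0],[0,1.5,-3],1],[[0,0,0],[-0.1,1.5,-5],1],[[0,0,0],[-0.2,1.5,-7],1],[[0,0,0],[-0.3,1.9,-9.8],1],[[0,0,0],[-0.3,1.9,-9.8],1],[[0,0,0],[-0.3,1.9,-9.8],1],[[0,0,0],[-0.3,1.9,-9.8],1],[[0,0,0],[-0.3,1.9,-9.8],1],[[0,0,0],[-0.3,1.9,-9.8],1],[[0,0,0],[-0.3,1.9,-9.8],1],[[0,0,0],[-0.3,1.9,-9.8],1],[[0,0,0],[0,0,0],1]]'
python3 -m creep '[[[1,0.17,0],[0,0,-4],1],[[1.5,0.25,0],[0,0,-4],1],[[2,0.33,0],[0,0,-4],1],[[2,0.33,0],[0,0,-4],1],[[2,0.33,0],[0,0,-4],1],[[1.5,0.25,0],[0,0,-4],1],[[1,0.17,0],[0,0,-2],1],[[0,0,0],[0,0,0],1],[[0,0,0],[0,0,0],1]]'
python3 - <<'E'
from h import *;from rig import r
s=r.snapshot("scene");t=r.snapshot("top");np.savez("top1.npz",**t);np.savez("scene1.npz",**s)
a=cv2.resize(s["pixels"][90:290,280:480],(400,400),interpolation=2);b=cv2.resize(t["pixels"][130:300,170:340],(400,400),interpolation=2)
cv2.imwrite("pics/a4.png",np.hstack([a,b])[:,:,::-1])
st=r.sense();R=Ro.from_quat(st["tool_rot"]);print(R.as_matrix().round(3))
yaw=np.deg2rad(-19.7);ex=np.array([np.cos(yaw),np.sin(yaw),0]);ey=np.array([-ex[1],ex[0],0])
tgt=np.array([.5359,-.2013,.1665+.0003])+.07*ex+.05*ey;print(tgt);delta(st,tgt,down(25.3))
E
```

```text
time: 7.55
eef_pos: [0.5992, 0.2046, 0.1845]
tool_rot: [0.533, 0.84, 0.073, 0.066]
contact_force: [0.3, -0.2, -0.9]
finger_gap: 0.106
finger_force: 45.0
time: 8.3
eef_pos: [0.5955, 0.2035, 0.2072]
tool_rot: [0.536, 0.844, -0.0, 0.0]
contact_force: [-0.7, -0.1, -0.5]
finger_gap: 0.103
finger_force: 45.0
[[-0.425  0.905  0.   ]
 [ 0.905  0.425 -0.   ]
 [-0.    -0.    -1.   ]]
[ 0.6186577  -0.17782314  0.1668    ]
turn [-0.    0.03 -0.13] shift before turn axes [-355.  -141.    40.7] after-turn axes [-354.7 -141.9   40.5]
```

View pics/a4.png

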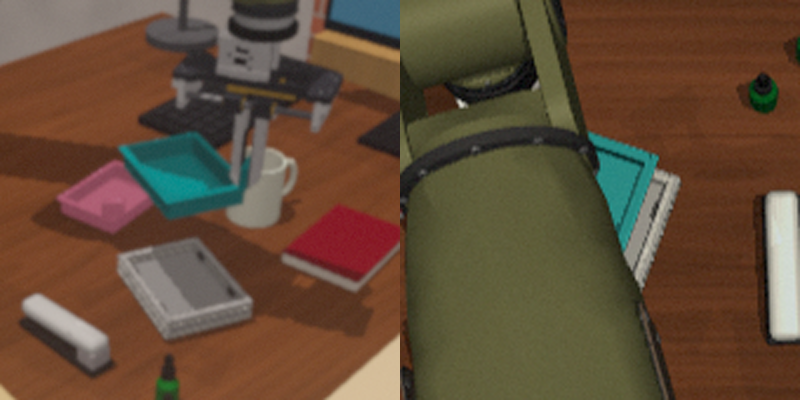

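The tray is out at (185,175) in the left half, looks level, and the grey stack stayed in place. I'll carry it to the mat.

```bash
python3 -m creep '[[[0,0,0],[-8,-3,0],1],[[0,0,0],[-15,-6,0],1],[[0,0,0],[-20,-8,0],1],[[0,0,0],[-24,-10,0],1],[[0,0,0],[-24,-10,0],1],[[0,0,0],[-24,-10,0],1],[[0,0,0],[-24,-10,0],1],[[0,0,0],[-24,-10,0],1],[[0,0,0],[-24,-10,0],1],[[0,0,0],[-24,-10,0],1],[[0,0,0],[-24,-10,0],1],[[0,0,0],[-24,-9,0],1]]'
python3 -m creep '[[[0,0,0],[-24,-9,2],1],[[0,0,0],[-24,-9,4],1],[[0,0,0],[-20,-7,6],1],[[0,0,0],[-14,-5,7],1],[[0,0,0],[-10,-3,7],1],[[0,0,0],[-4,-2,7],1],[[0,0,0],[0,0,5],1],[[0,0,0],[0,0,2.7],1],[[0,0,0],[0,0,0],1],[[0,0,0],[0,0,0],1],[[0,0,0],[0,0,0],1]]'
python3 - <<'E'
from h import *;from rig import r
s=r.snapshot("scene");t=r.snapshot("top");np.savez("top2.npz",**t);np.savez("scene2.npz",**s)
a=cv2.resize(s["pixels"][150:390,130:370],(400,400),interpolation=2);b=cv2.resize(t["pixels"][130:330,330:530],(400,400),interpolation=2)
cv2.imwrite("pics/a5.png",np.hstack([a,b])[:,:,::-1])
st=r.sense()
yaw=np.deg2rad(-19.7);ex=np.array([np.cos(yaw),np.sin(yaw),0]);ey=np.array([-ex[1],ex[0],0])
c=np.array([.5359,-.2013,0]);delta(st,c+.07*ex+.05*ey+[0,0,.1668],down(25.3))
for a_,b_ in ((1,1),(1,-1),(-1,-1),(-1,1)):
    P=c+a_*.076*ex+b_*.056*ey+[0,0,.164];print((a_,b_),"top",proj(t,P).round(1),"scene",proj(s,P).round(1))
E
```

```text
time: 9.4
eef_pos: [0.6092, -0.0778, 0.2079]
tool_rot: [0.536, 0.844, -0.0, 0.0]
contact_force: [-0.2, 0.3, -0.9]
finger_gap: 0.102
finger_force: 45.0
time: 10.32
eef_pos: [0.6191, -0.1771, 0.1678]
tool_rot: [0.536, 0.844, -0.0, 0.001]
contact_force: [0.1, 0.2, -1.1]
finger_gap: 0.101
finger_force: 45.0
turn [ 0.03  0.06 -0.11] shift before turn axes [-0.2 -0.5  0.9] after-turn axes [-0.2 -0.5  0.9]
(1, 1) top [[419.  168.8]] scene [[284.2 268. ]]
(1, -1) top [[472.3 186.8]] scene [[228.5 281.7]]
(-1, -1) top [[449.1 258.2]] scene [[214.9 237.4]]
(-1, 1) top [[395.  239.5]] scene [[264.7 226.5]]
```

View pics/a5.png

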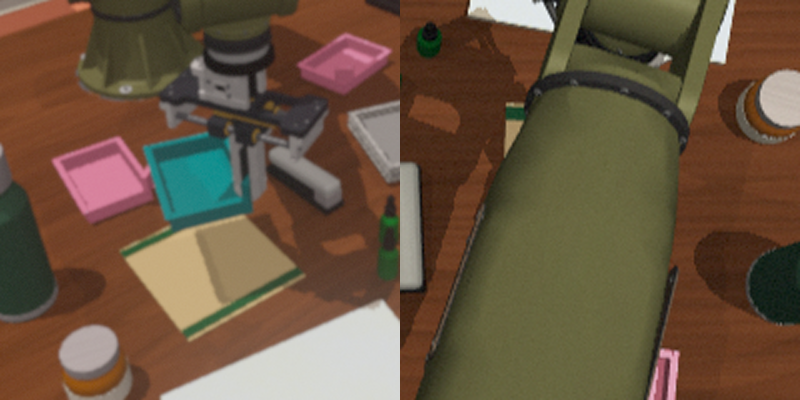

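The scene crop shows the tray level over the blotter, open side up, rim corners near (145,148), (172,218) and (213,132). The top view is covered by the arm. I'll check the corners numerically.

Run:
```python
from h import *;from rig import r
s=dict(np.load("scene2.npz"))
m=mask(s,(80,90,30),(100,255,255),(190,210,300,300));c=big(m)
a=cv2.approxPolyDP(c,2,True)[:,0];print(a.tolist())
yaw=np.deg2rad(-19.7);ex=np.array([np.cos(yaw),np.sin(yaw),0]);ey=np.array([-ex[1],ex[0],0])
c0=np.array([.5359,-.2013,0])
for uv in a:
  for z in (.164,.136):
    d=(ray(s,uv,z)[0]-c0)*1e3;print(uv,z,"tray xy",round(d@ex,1),round(d@ey,1))
```

```text
[[266, 233], [251, 230], [216, 239], [234, 288], [280, 275], [278, 255], [275, 259], [276, 266], [273, 268], [269, 264]]
[266 233] 0.164 tray xy -51.2 52.3
[266 233] 0.136 tray xy -88.9 59.9
[251 230] 0.164 tray xy -74.3 24.1
[251 230] 0.136 tray xy -113.1 30.3
[216 239] 0.164 tray xy -69.5 -54.7
[216 239] 0.136 tray xy -108.0 -52.2
[234 288] 0.164 tray xy 97.2 -49.7
[234 288] 0.136 tray xy 66.5 -47.0
[280 275] 0.164 tray xy 93.1 42.2
[280 275] 0.136 tray xy 62.3 49.3
[278 255] 0.164 tray xy 32.1 55.7
[278 255] 0.136 tray xy -1.7 63.5
[275 259] 0.164 tray xy 42.3 46.4
[275 259] 0.136 tray xy 9.1 53.7
[276 266] 0.164 tray xy 64.2 42.3
[276 266] 0.136 tray xy 32.0 49.4
[273 268] 0.164 tray xy 67.9 35.0
[273 268] 0.136 tray xy 35.9 41.8
[269 264] 0.164 tray xy 53.1 30.8
[269 264] 0.136 tray xy 20.4 37.4
```

Run:
```python
from h import *
yaw=np.deg2rad(-19.7);ex=np.array([np.cos(yaw),np.sin(yaw),0]);ey=np.array([-ex[1],ex[0],0])
def corners(f,c,zb,box):
    s=dict(np.load(f));m=mask(s,(80,60,15),(105,255,255),box);a=cv2.approxPolyDP(big(m),2,True)[:,0]
    for n,x,y,z in (("far rim",-76,-56,28),("+- rim",76,-56,28),("+- bot",70,-50,0),("++ bot",70,50,0),("-+ rim",-76,56,28)):
        p=proj(s,np.array([*c,zb])+(x*ex+y*ey+[0,0,z])*1e-3)[0];k=np.linalg.norm(a-p,axis=1).argmin();print(n,p.round(1),a[k],(a[k]-p).round(1))
corners("scene0.npz",(.5229,.1830),.024,(330,195,420,265));print()
corners("scene2.npz",(.5363,-.2006),.137,(190,210,300,300));print()
corners("scene1.npz",(.5125,.1804),.1768,(300,140,412,210))
```

```text
far rim [341.1 212.8] [342 214] [0.9 1.2]
+- rim [364.1 244.2] [366 247] [1.9 2.8]
+- bot [364.8 250.9] [366 247] [ 1.2 -3.9]
++ bot [399.4 242.3] [399 239] [-0.4 -3.3]
-+ rim [377.6 204.7] [377 206] [-0.6  1.3]

far rim [215.2 237. ] [216 238] [0.8 1. ]
+- rim [228.9 281.3] [234 288] [5.1 6.7]
+- bot [233.2 289.1] [234 288] [ 0.8 -1.1]
++ bot [281.8 276.9] [280 276] [-1.8 -0.9]
-+ rim [265.1 226.1] [266 232] [0.9 5.9]

far rim [338.6 162.2] [339 164] [0.4 1.8]
+- rim [363.2 190.7] [363 198] [-0.2  7.3]
+- bot [363.9 199.2] [363 198] [-0.9 -1.2]
++ bot [401.4 191.1] [400 191] [-1.4 -0.1]
-+ rim [377.8 154.8] [377 155] [-0.8  0.2]
```

The corner residuals match the nested baseline to within about a pixel, so the tray is level and centred, with its centre 0.151 m up. I'll let it settle and hand in.

```bash
python3 -m creep '[[[0,0,0],[0,-0.4,0.8],1],[[0,0,0],[0,0,0],1],[[0,0,0],[0,0,0],1],[[0,0,0],[0,0,0],1],[[0,0,0],[0,0,0],1]]'; python3 -c "
from rig import r
print(r.hand_in())"
```

```text
time: 10.83
eef_pos: [0.6185, -0.1779, 0.1665]
tool_rot: [0.536, 0.844, -0.0, 0.0]
contact_force: [-0.4, 0.1, -1.2]
finger_gap: 0.1
finger_force: 45.0
the job is handed in; nothing more can be done
None
```

I peeled the teal tray up about 3 cm by its tab with the far corner still in the stack, then lifted it out. It was handed in at 10.8 s, gripped at 45 N, level and open side up, about 15 cm over the middle of the blotter. I saw nothing else disturbed in the pictures, and the hand-in returned no verdict.

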